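Hold a beaker down on the glass rinser

ROBOT

A 7-joint arm with a two-finger parallel gripper is mounted at the origin on a cart in front of the work surface, level with it; the furniture and walls round the work are solid. World frame = base frame: x ahead of the robot, y to its left, z up, the work surface at z = 0. Lengths are in m, angles in rad, forces in N, time in s.
With the tool pointing down it reaches from about 0.4 to 0.9 m from the base axis. Payload 5.5 kg.
Tool frame: the origin (TCP) lies between the finger pads; the fingertips stand 14 mm ahead of it and the grasp point (between the pads) lies 5 mm behind it (env.tips_ahead is the distance from the TCP to the fingertips, in m); z points along the fingers, y is the direction in which the jaws open and shut (so a half turn about z gives the same grasp; the last joint's range is limited). The gripper opens to 92 mm and grips with 3 to 60 N. Pads are 19 mm wide; open, the fingers measure 130 mm over their backs; the gripper's body (75 mm by 190 mm) begins 47 mm behind the grasp point.
Start: joints at [1.545, 0.501, -0.427, 1.55, 0.221, 1.138, -0.21], TCP at [0.185, -0.623, 0.241] pointing down, gripper open.
Joint ranges: [-2.88, 2.88], [-0.31, 2.03], [-1.54, 1.56], [0.2, 2.42], [-1.41, 4.55], [0.19, 2.02], [-2.57, 2.57]. Speed limits (rad/s): [2.57, 2.57, 3.14, 3.14, 3.14, 3.14, 3.14].

INTERFACE

Orientations are given as [roll, pitch, yaw] about the fixed x, y, z axes, in that order (R = Rz(yaw) Ry(pitch) Rx(roll)).
In Python, from station import env, vision, workorder, models gives the robot as it stands.
- The arm moves only by the tool step_arm, never from a script. Its argument "motion" is a list that holds one entry, the list of rows, each a list of 7 numbers: the shift along the tool's x, y, z in mm, then the turn, a rotation vector about the tool's x, y, z in degrees, then the opening, from -1 (shut) to 1 (fully open). In form: [[[x, y, z, wx, wy, wz, fingers], ...]]. A call has 1 to 10 rows; each row is the pose to reach, as a shift and turn from the pose commanded when the call began, along the tool's axes at that moment; what a row does not reach only later rows make up. A row lasts 1/12 s, in which the tool goes at most 41.7 mm and 7.16 degrees, less where a joint would pass 70% of its speed; a pose out of reach is approached as far as the arm can. A call with a gripper value outside its range is refused whole. The fingers move at their own pace and stop on an object; the grip force is fixed at half the most. Time passes only in rows, so rows that repeat a pose let the fingers close. It gives the time, the measured TCP pose, the force and the opening at its end, in the units of the state.
- env.get_obs(): the state, without advancing time (a new reading comes with each control period).
- vision.get_image(name): name is "scene" or "top" or "wrist"; returns a dict with "img" (400x640x3 uint8, red, green, blue), "K" (3x3 intrinsics, pixels), "distortion" ([k1, k2, p1, p2, k3] as OpenCV has them; the pictures are not rectified), "view" (4x4, takes a point from world to camera coordinates). Camera axes: x right, y down, z forward; pixel columns grow to the right and rows downward; lengths in m; the calibration is good to about 2 mm. A picture is of the moment at which its call begins. There is no depth.
- workorder.hand_in(): hands the job in, once; it reports no verdict.
Trained networks look in the newest picture that a camera, given by its name, has taken for a name from the list of things; names that differ only in an ending like _2 or _b are one class to them, and where a whole thing is asked for, a point or a joint stands for the part that bears it (a point fixed in the world has none). Each returns a list of dicts, best first, with "conf" (0 to 1); they miss things now and then, are a little off and sometimes report something else, mostly with a low value. They report only what shows in the picture. A call takes as long as a camera call. They do not tell look-alikes from the thing itself.
- models.boxes_of(target, camera): "box" ([left, top, right, bottom] in pixels, round what is visible of it).
The state is a dict: "time_s": time; "q": joint angles; "qvel": joint speeds; "tau": joint torques, N m; "tcp_pos": TCP position; "tool_rot": TCP orientation; "wrist_force": force on the tool from outside, world axes, zero at the start; "ft_torque": the same for the moment, N m; "gripper_width": finger opening in m.
Only numpy, scipy, OpenCV 4.12 (cv2) and the standard library are available. Lean on these libraries where they do the work, as an engineer would, in place of code of your own. Each camera call takes 0.05 s, during which the arm holds its last target. There are 200 camera calls.

TASK

Rinse the smaller of the two upside-down beakers: pick it up and, keeping it mouth down, lower it over the jet and hub of the bench rinser so that its rim sits on the sprung star platen, then press it down until the platen is fully home on its stop, without forcing the glass. Keep it held down for about three seconds and finish while still holding it there; leave the bigger beaker and the timer where they are.

Things in the scene. Friction and masses are not known exactly. Their poses are not given: they have to be found in the camera images.
- beaker_mid (a point): centre (half-way up, on the axis) of the smaller clear-glass beaker, which stands mouth down on the bench: 80 mm tall, body 58 mm across where it is gripped, 62 mm over the rim, about 51 mm free inside and 70 mm deep, about 0.085 kg. Its own z axis points from its closed base to its mouth, so straight down while it stands upside down
- beaker_mouth (a point): centre of that beaker's mouth, 40 mm below beaker_mid while upside down; the rim lies in this plane
- seat (a point): centre of the rinser's round star platen, in its flat upper face where a rim rests (84 mm across; 75 mm above the bench when up, it goes down with the platen). A white hub 46 mm across stands 18 mm up from it to centre a vessel (its top 8 mm taper to 32 mm across)
- jet_tip (a point): top of the fixed upright jet that comes up through the middle of the hub, on the platen's axis: 125 mm above the bench, 15 mm across
- platen (a joint): how far the sprung platen is pressed down, m: 0 up, 0.012 on its hard stop. The spring pushes back with about 4 N at the top, rising evenly to about 11 N at the stop; beyond that the stop carries the load
- rinser: the bench rinser, a fixed low box 200 mm (x) by 154 mm (y), 49 mm high, a low filler cap on its deck; origin under its centre. The platen's axis is 22 mm from the origin towards the front (-x of the rinser)
- big_mid (a point): centre (half-way up) of the bigger clear-glass beaker, also mouth down: 94 mm tall, 72 mm across; it and the smaller one may stand in either place
- timer: small white bench timer lying flat on the bench, 70 x 62 x 18 mm, origin in its underside
Not all that is in view belongs to the job. Leave any orange or pink look-alike of the part that bears beaker_mid alone.

How it is judged:
By the outcome, as a careful person would: the job done as asked, in the order asked, and still so for the second after the job is handed in, while the arm keeps its last pose, push and grip.
It also fails if it takes over 54 s, if anything falls off the work surface, if the arm or the gripper's body presses on something with over 40 N, if the wrist force passes 120 N, or if a joint passes its speed limit or range.

## Working session

There is one attempt and no reset: what is moved stays moved. The work goes in short steps, Python scripts to look and compute and a tool call to move; the robot and the scene stay as the last step left them, time stands still between calls to the robot, and variables do not carry over. Pictures are saved under pics/ and viewed, about 8 in all and at most 12, crops included, and the job is handed in when it is done.

Besides the shell and the picture viewer there is one more tool, called after "Call:" as a command line: name --argument value ..., lists and objects as JSON in quotes. step_arm: Moves the arm, as the interface text tells. Its arguments: {"type":"object","properties":{"motion":{"type":"array","items":{"type":"array","items":{"type":"array","items":{"type":"number"}}}}},"required":["motion"]}

```bash
mkdir -p pics
cat > h.py <<'E'
import numpy as np, cv2
from scipy.spatial.transform import Rotation as R
from station import env, vision, workorder, models
def ray(im,px):
    u=cv2.undistortPoints(np.array([[px]],float),np.array(im["K"],float),np.array(im["distortion"],float))[0,0]
    V=np.array(im["view"]);c=-V[:3,:3].T@V[:3,3];d=V[:3,:3].T@np.array([u[0],u[1],1]);return c,d/np.linalg.norm(d)
def onz(im,px,z):
    c,d=ray(im,px);return c+d*(z-c[2])/d[2]
def proj(im,p):
    V=np.array(im["view"]);r=cv2.Rodrigues(V[:3,:3])[0]
    return cv2.projectPoints(np.array(p,float).reshape(-1,1,3),r,V[:3,3],np.array(im["K"],float),np.array(im["distortion"],float))[0][:,0]
def meet(rs):
    A=sum(np.eye(3)-np.outer(d,d) for c,d in rs);b=sum((np.eye(3)-np.outer(d,d))@c for c,d in rs);return np.linalg.solve(A,b)
E
python3 - <<'E'
from h import *
for n in ["scene","top","wrist"]:
    im=vision.get_image(n);cv2.imwrite(f"pics/{n}0.png",im["img"][:,:,::-1])
    V=np.array(im["view"]);print(n,(-V[:3,:3].T@V[:3,3]).round(3))
    for t in ["beaker_mid","beaker_mouth","big_mid","seat","jet_tip","rinser","timer"]:
        try:print(t,[(np.round(b["box"]).tolist(),round(b["conf"],2)) for b in models.boxes_of(t,n)][:4])
        except Exception as e:print(t,e)
o=env.get_obs();print({k:np.round(v,3).tolist() for k,v in o.items()})
E
```

```text
scene [-0.25   0.348  1.188]
beaker_mid [([383.0, 175.0, 404.0, 210.0], 0.81), ([408.0, 164.0, 433.0, 190.0], 0.7), ([378.0, 210.0, 403.0, 240.0], 0.61)]
beaker_mouth [([380.0, 206.0, 399.0, 235.0], 0.88), ([414.0, 162.0, 433.0, 193.0], 0.86), ([416.0, 194.0, 437.0, 223.0], 0.72), ([383.0, 174.0, 406.0, 206.0], 0.69)]
big_mid [([334.0, 187.0, 359.0, 224.0], 0.59)]
seat [([212.0, 247.0, 244.0, 272.0], 0.66)]
jet_tip [([184.0, 223.0, 271.0, 304.0], 0.61)]
rinser [([185.0, 223.0, 270.0, 304.0], 0.55), ([334.0, 189.0, 361.0, 226.0], 0.22)]
timer [([365.0, 157.0, 388.0, 174.0], 0.8)]
top [ 0.357 -0.043  1.182]
beaker_mid [([379.0, 196.0, 409.0, 218.0], 0.94), ([402.0, 233.0, 427.0, 253.0], 0.74), ([416.0, 199.0, 440.0, 220.0], 0.68), ([358.0, 230.0, 378.0, 247.0], 0.67)]
beaker_mouth [([383.0, 198.0, 406.0, 219.0], 0.74), ([417.0, 199.0, 448.0, 223.0], 0.73), ([361.0, 229.0, 384.0, 246.0], 0.65), ([401.0, 235.0, 425.0, 253.0], 0.6)]
big_mid [([329.0, 191.0, 357.0, 219.0], 0.82)]
seat [([202.0, 196.0, 228.0, 224.0], 0.96), ([395.0, 154.0, 415.0, 175.0], 0.17)]
jet_tip [([187.0, 168.0, 252.0, 244.0], 0.69)]
rinser [([185.0, 170.0, 250.0, 243.0], 0.68), ([393.0, 155.0, 416.0, 175.0], 0.32)]
timer [([394.0, 152.0, 418.0, 176.0], 0.74)]
wrist [ 0.26  -0.602  0.384]
beaker_mid []
beaker_mouth []
big_mid []
seat []
jet_tip []
rinser []
timer []
{'time_s': 1.2, 'q': [1.545, 0.501, -0.427, 1.55, 0.221, 1.138, -0.21], 'qvel': [-0.001, -0.001, 0.0, -0.001, 0.002, -0.0, -0.0], 'tau': [-0.001, -56.645, -5.81, -27.951, -0.066, 0.021, -0.0], 'tcp_pos': [0.185, -0.623, 0.241], 'tool_rot': [-3.142, -0.0, 0.289], 'wrist_force': [0.31, -0.129, -0.016], 'ft_torque': [0.017, 0.004, 0.028], 'gripper_width': 0.091}
```

View pics/scene0.png

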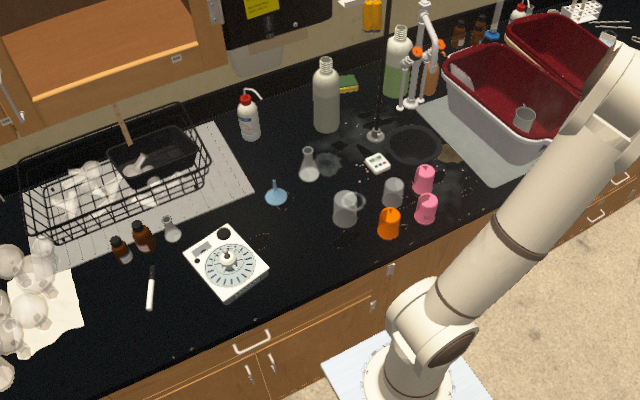

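View pics/top0.png

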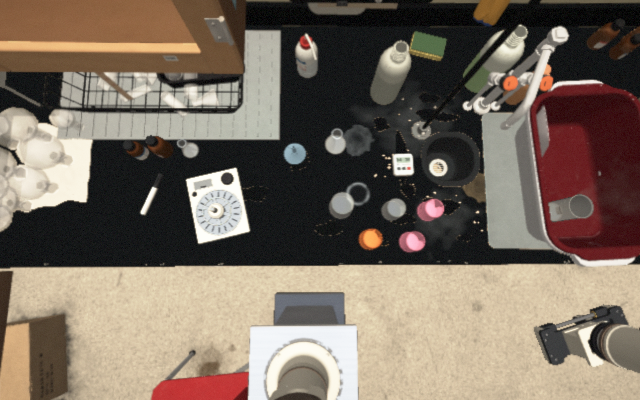

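Scene/top show candidates for the small beaker: clear glass, top (394,208)/scene (393,192). Clear glass, top (341,206)/scene (345,208) looks bigger. Look-alikes: orange (371,239), pink (412,241) and (431,209). A beaker also lies in the basin (575,206). The rinser is at top (218,207), the timer at (403,165). I choose the clear one at (394,208) and check it in a crop.

Run:
```python
from h import *
s=vision.get_image("scene");t=vision.get_image("top")
a=cv2.resize(s["img"][150:250,310:450],None,fx=4,fy=4,interpolation=cv2.INTER_CUBIC)
b=cv2.resize(t["img"][145:265,310:450],None,fx=4,fy=4,interpolation=cv2.INTER_CUBIC)[:400]
b2=cv2.resize(t["img"][180:236,180:260],None,fx=4,fy=4)
c=np.zeros((600,800,3),np.uint8)
c[:300,:420]=cv2.resize(a,(420,300));c[:360,420:800]=cv2.resize(t["img"][145:265,320:447],(380,360),interpolation=cv2.INTER_CUBIC)
c[360:600,420:740]=cv2.resize(t["img"][180:240,180:260],(320,240),interpolation=cv2.INTER_CUBIC)
c[300:600,:400]=cv2.resize(s["img"][220:310,175:295],(400,300),interpolation=cv2.INTER_CUBIC)
cv2.imwrite("pics/crop1.png",c[:,:,::-1])
f=lambda v:np.round(v,3).tolist()
for n,ps,pt,z in [("small",(393,191),(394,208),.04),("big",(345,208),(341,206),.047),("timer",(376.5,163),(403,165),.018)]:
    rs=[ray(s,ps),ray(t,pt)];print(n,f(meet(rs)),"onz",f(onz(s,ps,z)),f(onz(t,pt,z)))
for q in [(218.5,210.5)]:
    print("jet",f(onz(t,q,.075)),f(onz(t,q,.125)))
for q in [(228,260),(229,252)]: print("jet s",f(onz(s,q,.075)),f(onz(s,q,.125)))
```

```text
small [0.497, -0.276, 0.045] onz [0.5, -0.278, 0.04] [0.498, -0.276, 0.04]
big [0.503, -0.114, 0.056] onz [0.509, -0.117, 0.047] [0.504, -0.115, 0.047]
timer [0.64, -0.312, 0.015] onz [0.638, -0.309, 0.018] [0.638, -0.314, 0.018]
jet [0.487, 0.245, 0.075] [0.482, 0.232, 0.125]
jet s [0.487, 0.252, 0.075] [0.454, 0.256, 0.125]
jet s [0.51, 0.24, 0.075] [0.475, 0.245, 0.125]
```

View pics/crop1.png

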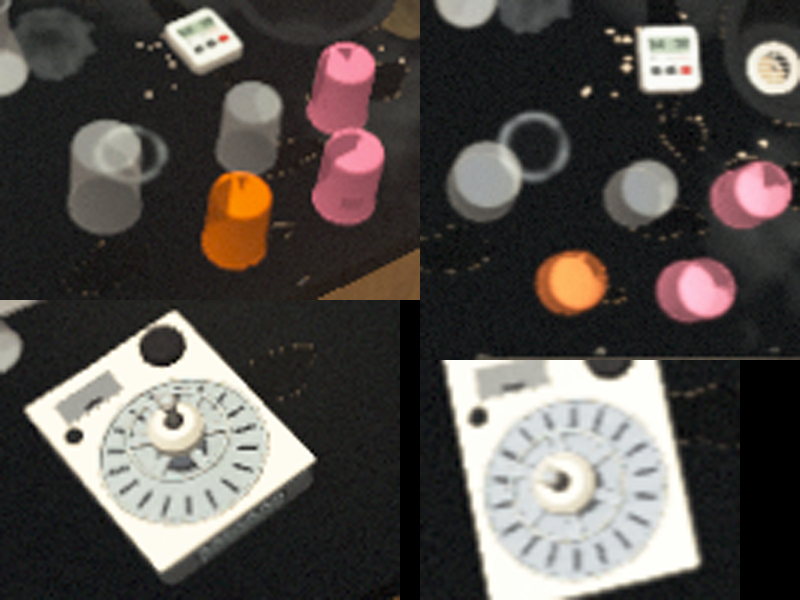

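Call:
step_arm --motion '[[[0, 0, -60, 0, 0, 0, 1], [0, 0, -60, 0, 0, -7, 1], [40, -24, -60, 0, 0, -14, 1], [80, -48, -60, 0, 0, -21, 1], [120, -72, -60, 0, 0, -28, 1], [160, -97, -60, 0, 0, -35, 1], [200, -121, -60, 0, 0, -42, 1], [235, -145, -60, 0, 0, -49, 1], [270, -165, -60, 0, 0, -56, 1], [305, -187, -60, 0, 0, -63, 1]]]'

```text
time_s: 2.13
tcp_pos: [0.4089, -0.3737, 0.3011]
tool_rot: [3.141, 0.001, 1.394]
wrist_force: [0.6, -0.0, 0.9]
gripper_width: 0.0919
```

Call:
step_arm --motion '[[[37, 23, 0, 0, 0, -5, 1], [75, 46, 0, 0, 0, -10, 1], [112, 69, 0, 0, 0, -10, 1], [112, 69, 0, 0, 0, -10, 1], [112, 69, 0, 0, 0, -10, 1]]]'

```text
time_s: 2.55
tcp_pos: [0.4989, -0.2732, 0.3013]
tool_rot: [3.14, -0.001, 1.571]
wrist_force: [-0.1, -0.4, 0.6]
gripper_width: 0.0919
```

Run:
```python
from h import *
f=lambda v:np.round(v,3).tolist()
im=vision.get_image("wrist");cv2.imwrite("pics/w1.png",im["img"][:,:,::-1])
o=env.get_obs();print(f(o["tcp_pos"]),f(o["tool_rot"]),f(o["q"]))
for t in ["beaker_mid","big_mid"]:
  for b in models.boxes_of(t,"wrist"):
    x=b["box"];print(t,f(x),b["conf"],f(onz(im,((x[0]+x[2])/2,(x[1]+x[3])/2),.04)))
print(proj(im,[[.497,-.276,0],[.497,-.276,.08],[.497,-.276,.04]]).round())
V=np.array(im["view"]);print(f(-V[:3,:3].T@V[:3,3]),f(V[2,:3]))
```

```text
[0.497, -0.276, 0.301] [3.141, -0.0, 1.567] [1.124, 0.38, -0.851, 1.68, 0.302, 1.219, 0.199]
beaker_mid [289.6, 138.9, 338.4, 198.5] 0.77 [0.496, -0.275, 0.04]
beaker_mid [206.8, 175.4, 269.1, 239.1] 0.71 [0.4, -0.324, 0.04]
beaker_mid [291.8, 221.2, 336.3, 283.2] 0.6 [0.496, -0.386, 0.04]
beaker_mid [206.3, 78.4, 269.0, 133.9] 0.56 [0.407, -0.201, 0.04]
[[315. 164.]
 [315. 176.]
 [315. 169.]]
[0.499, -0.196, 0.444] [0.002, -0.287, -0.958]
```

View pics/w1.png

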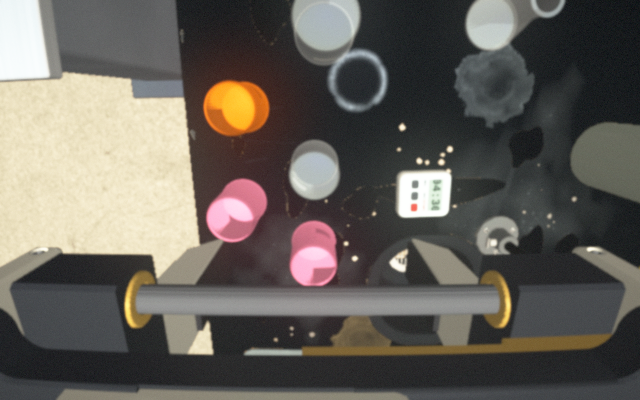

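Wrist view: the clear small beaker is at (314,169), where the scene/top measurement predicts it. Orange (236,108) and pinks (237,210), (314,253) lie clear of the jaw line along x. I descend halfway and re-measure.

Call:
step_arm --motion '[[[0, 0, 35, 0, 0, 0, 1], [0, 0, 70, 0, 0, 0, 1], [0, 0, 105, 0, 0, 0, 1], [0, 0, 140, 0, 0, 0, 1], [0, 0, 140, 0, 0, 0, 1], [0, 0, 140, 0, 0, 0, 1]]]'

```text
time_s: 3.2
tcp_pos: [0.4939, -0.2787, 0.1594]
tool_rot: [-3.138, -0.002, 1.56]
wrist_force: [0.2, 0.2, 1.2]
gripper_width: 0.0917
```

Run:
```python
from h import *
f=lambda v:np.round(v,4).tolist()
im=vision.get_image("wrist")
o=env.get_obs();print(f(o["tcp_pos"]),f(o["tool_rot"]),f(o["wrist_force"]))
for b in models.boxes_of("beaker_mid","wrist"): print(f(b["box"]),b["conf"])
v=im["img"].copy()
for z,c,r in [(0,(255,0,0),.031),(.08,(0,255,0),.028)]:
  a=np.linspace(0,2*np.pi,60);p=np.c_[.4965+r*np.cos(a),-.2755+r*np.sin(a),0*a+z]
  cv2.polylines(v,[np.round(proj(im,p)).astype(int)],True,c,1)
cv2.imwrite("pics/w2.png",v[:,:,::-1])
```

```text
[0.4958, -0.2789, 0.1615] [-3.1415, -0.0, 1.5608] [-0.2293, -1.0619, 1.8275]
[282.4, 265.9, 354.8, 354.9] 0.88
[157.6, 209.2, 252.3, 284.1] 0.85
[147.5, 59.8, 253.1, 148.3] 0.82
[283.4, 150.8, 362.2, 244.4] 0.67
```

View pics/w2.png

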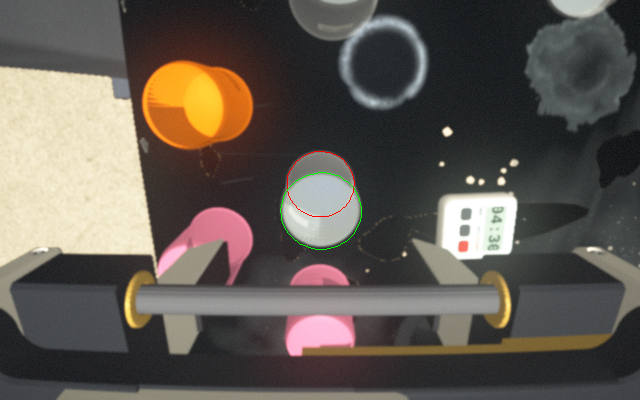

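The overlay at the 0 and 80 mm heights fits the glass around (320,195), so the centre is (0.4965, -0.2755). Lower and close.

Call:
step_arm --motion '[[[3, 1, 30, 0, 0, 0, 1], [3, 1, 60, 0, 0, 0, 1], [3, 1, 90, 0, 0, 0, 1], [3, 1, 110, 0, 0, 0, 1], [3, 1, 121, 0, 0, 0, 1], [3, 1, 121, 0, 0, 0, 1], [3, 1, 121, 0, 0, 0, 1]]]'

```text
time_s: 3.88
tcp_pos: [0.4985, -0.2753, 0.0414]
tool_rot: [3.139, 0.001, 1.563]
wrist_force: [0.4, 0.4, 0.6]
gripper_width: 0.0917
```

Call:
step_arm --motion '[[[0, 0, 0, 0, 0, 0, 0.3], [0, 0, 0, 0, 0, 0, -1], [0, 0, 0, 0, 0, 0, -1], [0, 0, 0, 0, 0, 0, -1], [0, 0, 0, 0, 0, 0, -1], [0, 0, 0, 0, 0, 0, -1], [0, 0, 0, 0, 0, 0, -1], [0, 0, 0, 0, 0, 0, -1]]]'

```text
time_s: 4.55
tcp_pos: [0.4972, -0.2748, 0.0401]
tool_rot: [3.142, 0.0, 1.563]
wrist_force: [-2.3, 0.1, 4.8]
gripper_width: 0.0584
```

Call:
step_arm --motion '[[[0, 0, -15, 0, 0, 0, -1], [0, 0, -40, 0, 0, 0, -1], [0, 0, -75, 0, 0, 0, -1], [0, 0, -110, 0, 0, 0, -1], [0, 0, -150, 0, 0, 0, -1], [0, 0, -190, 0, 0, 0, -1], [0, 0, -230, 0, 0, 0, -1], [30, 0, -240, 0, 0, 0, -1], [70, 0, -240, 0, 0, 0, -1], [110, 0, -240, 0, 0, 0, -1]]]'

```text
time_s: 5.38
tcp_pos: [0.4984, -0.1641, 0.2817]
tool_rot: [3.139, 0.001, 1.56]
wrist_force: [1.4, 0.6, -1.5]
gripper_width: 0.0585
```

Call:
step_arm --motion '[[[40, 0, 0, 0, 0, 0, -1], [80, 0, 0, 0, 0, 0, -1], [120, 0, 0, 0, 0, 0, -1], [160, 0, 0, 0, 0, 0, -1], [200, 0, 0, 0, 0, 0, -1], [230, 0, 0, 0, 0, 0, -1], [245, 0, 0, 0, 0, 0, -1], [245, 0, 0, 0, 0, 0, -1], [245, 0, 0, 0, 0, 0, -1]]]'

```text
time_s: 6.13
tcp_pos: [0.4996, 0.0815, 0.2802]
tool_rot: [3.141, 0.0, 1.566]
wrist_force: [-0.4, -0.8, -0.5]
gripper_width: 0.0583
```

Run:
```python
from h import *
f=lambda v:np.round(v,4).tolist()
im=vision.get_image("wrist");cv2.imwrite("pics/w3.png",im["img"][:,:,::-1])
o=env.get_obs();print(f(o["tcp_pos"]),f(o["tool_rot"]),f(o["q"]),f(o["wrist_force"]),o["gripper_width"])
for n in ["seat","jet_tip"]:
  for b in models.boxes_of(n,"wrist"):
    x=b["box"];print(n,f(x),b["conf"],[f(onz(im,((x[0]+x[2])/2,(x[1]+x[3])/2),z)) for z in (.075,.125)])
t=vision.get_image("top");s=vision.get_image("scene")
print(f(onz(t,(218.7,212),.075)),f(onz(s,(230.5,265.3),.075)),f(onz(t,(214.5,209.5),.125)),f(onz(s,(227,255.5),.125)))
print(f(meet([ray(t,(218.7,212)),ray(s,(230.5,265.3))])))
```

```text
[0.4998, 0.0799, 0.28] [-3.1415, 0.0009, 1.5635] [0.63, 0.3043, -0.9985, 1.8479, 0.2817, 1.141, -0.4742] [0.0613, -0.2856, -0.9363] 0.05840650890427959
seat [260.6, 0.0, 349.1, 47.3] 0.79 [[0.4892, 0.2299, 0.075], [0.4907, 0.2197, 0.125]]
jet_tip [224.2, 1.6, 433.9, 97.1] 0.65 [[0.5121, 0.2068, 0.075], [0.5104, 0.2, 0.125]]
jet_tip [241.6, 190.0, 391.2, 346.2] 0.5 [[0.4988, -0.0256, 0.075], [0.499, 0.0009, 0.125]]
[0.483, 0.2445, 0.075] [0.4689, 0.2521, 0.075] [0.4844, 0.2433, 0.125] [0.468, 0.2535, 0.125]
[0.4856, 0.2504, 0.0499]
```

View pics/w3.png

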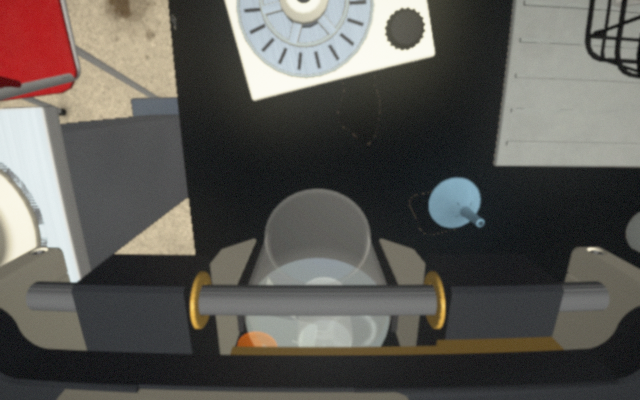

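Wrist view: beaker hanging straight between the pads (rim circle about (318,240)), rinser at the top edge with the hub near (303,5). Move further to see it from two places.

Call:
step_arm --motion '[[[35, 0, 0, 0, 0, 0, -1], [60, 0, 0, 0, 0, 0, -1], [60, 0, 0, 0, 0, 0, -1], [60, 0, 0, 0, 0, 0, -1]]]'

```text
time_s: 6.72
tcp_pos: [0.5003, 0.1412, 0.2798]
tool_rot: [-3.142, -0.0, 1.565]
wrist_force: [0.2, 0.3, -0.7]
gripper_width: 0.0583
```

Run:
```python
from h import *
import pickle
im=vision.get_image("wrist");pickle.dump({k:np.array(im[k]) for k in im},open("wa.pkl","wb"));print(env.get_obs()["tcp_pos"])
```

```text
[0.50050346 0.13968532 0.27957971]
```

Call:
step_arm --motion '[[[25, -10, 0, 0, 0, 0, -1], [50, -15, 0, 0, 0, 0, -1], [50, -15, 0, 0, 0, 0, -1], [50, -15, 0, 0, 0, 0, -1]]]'

```text
time_s: 7.1
tcp_pos: [0.4858, 0.1902, 0.2797]
tool_rot: [3.142, 0.0, 1.564]
wrist_force: [-0.7, -1.2, -0.7]
gripper_width: 0.0584
```

Run:
```python
from h import *
import pickle
im=vision.get_image("wrist");pickle.dump({k:np.array(im[k]) for k in im},open("wb.pkl","wb"));print(env.get_obs()["tcp_pos"])
a=pickle.load(open("wa.pkl","rb"))["img"];b=im["img"]
c=np.vstack([cv2.resize(x[0:200,180:480],(600,400)[:2]) [:300] if 0 else cv2.resize(x[0:150,160:480],(640,300),interpolation=cv2.INTER_CUBIC) for x in (a,b)])
cv2.imwrite("pics/wab.png",c[:,:,::-1])
```

```text
[0.4862564  0.18898828 0.27953583]
```

View pics/wab.png

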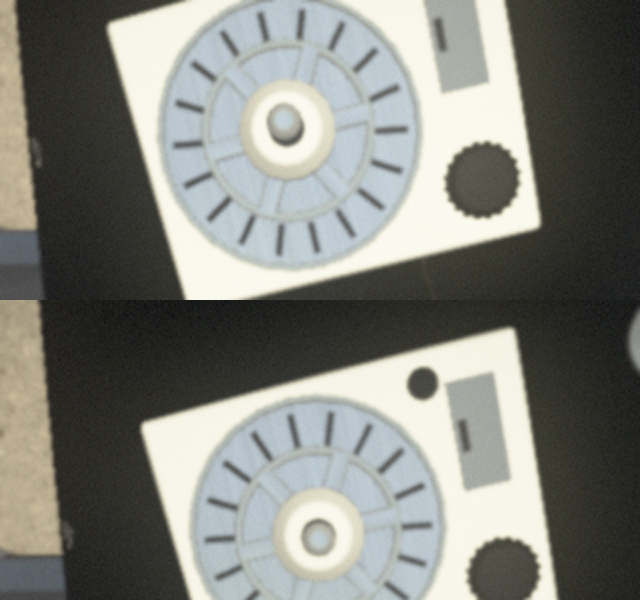

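Both crops show platen and jet: A jet (302,59.5), platen centre (305,66); B jet (319.5,119.5), platen (318.7,114). Triangulate.

Run:
```python
from h import *
import pickle
f=lambda v:np.round(v,4).tolist()
A,B=[pickle.load(open(n,"rb")) for n in("wa.pkl","wb.pkl")]
print("jet",f(meet([ray(A,(302,59.5)),ray(B,(319.5,119.5))])),f(onz(A,(302,59.5),.125)),f(onz(B,(319.5,119.5),.125)))
print("platen",f(meet([ray(A,(305,66)),ray(B,(318.7,114))])),f(onz(A,(305,66),.075)),f(onz(B,(318.7,114),.075)))
# fit: overlay-free refinement from blue platen mask ellipse edges projected on z=.075
for n,I in(("A",A),("B",B)):
    m=cv2.inRange(I["img"],(120,130,150),(210,220,240))&(np.uint8((I["img"][:,:,2].astype(int)-I["img"][:,:,0])>14)*255)
    m=cv2.morphologyEx(m,cv2.MORPH_CLOSE,np.ones((9,9)));c=max(cv2.findContours(m,0,1)[0],key=cv2.contourArea)[:,0]
    c=c[(c[:,1]>2)]
    P=np.array([onz(I,p,.075)[:2] for p in c]);M=np.c_[2*P,np.ones(len(P))];s=np.linalg.lstsq(M,(P**2).sum(1),rcond=None)[0]
    r=np.hypot(*(P-s[:2]).T);print(n,len(c),f(s[:2]),"r",r.mean().round(4),r.std().round(4))
# beaker rim check in B: expected circle
o=env.get_obs()["tcp_pos"];v=B["img"].copy();a=np.linspace(0,2*np.pi,60)
for z,rr,c in((-.04,.031,(255,0,0)),(.04,.028,(0,255,0))):
    p=np.c_[o[0]+rr*np.cos(a),o[1]+rr*np.sin(a),0*a+o[2]+z];cv2.polylines(v,[np.round(proj(B,p)).astype(int)],True,c,1)
cv2.imwrite("pics/rim.png",cv2.resize(v[150:400,200:440],None,fx=2,fy=2)[:,:,::-1])
```

```text
jet [0.4888, 0.252, 0.1244] [0.4889, 0.252, 0.125] [0.4887, 0.252, 0.125]
platen [0.4886, 0.2539, 0.0498] [0.4897, 0.2516, 0.075] [0.4883, 0.2548, 0.075]
A 325 [0.4892, 0.2499] r 0.0601 0.0003
B 397 [0.4892, 0.2581] r 0.0567 0.0053
```

View pics/rim.png

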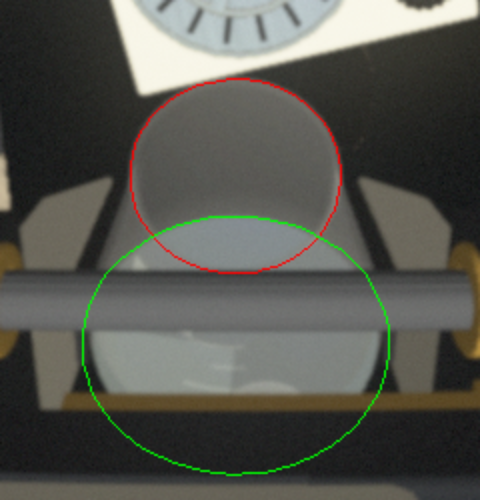

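The projected rim circle fits the real rim, so the beaker is held true. The jet triangulates to (0.4888, 0.2520, 0.1244) against the expected 0.125. My "platen centre" was actually the blue deck disc (z 0.05, r 60), concentric within 2 mm. Centre over the jet.

Call:
step_arm --motion '[[[30, 2.5, 0, 0, 0, 0, -1], [55, 2.5, 0, 0, 0, 0, -1], [63, 2.5, 0, 0, 0, 0, -1], [63, 2.5, 0, 0, 0, 0, -1], [63, 2.5, 0, 0, 0, 0, -1], [63, 2.5, 0, 0, 0, 0, -1]]]'

```text
time_s: 7.65
tcp_pos: [0.4894, 0.2511, 0.2793]
tool_rot: [-3.141, 0.002, 1.56]
wrist_force: [0.2, -0.2, -0.1]
gripper_width: 0.0585
```

Run:
```python
from h import *
f=lambda v:np.round(v,4).tolist()
o=env.get_obs();print(f(o["tcp_pos"]),f(o["tool_rot"]),f(o["wrist_force"]))
im=vision.get_image("wrist");v=im["img"].copy();a=np.linspace(0,2*np.pi,60)
for z,r,c in((.125,.0075,(255,0,0)),(.093,.016,(0,255,0)),(.0755,.042,(0,0,255)),(.083,.023,(255,255,0))):
    p=np.c_[.4888+r*np.cos(a),.252+r*np.sin(a),0*a+z];cv2.polylines(v,[np.round(proj(im,p)).astype(int)],True,c,1)
cv2.imwrite("pics/over.png",np.hstack([cv2.resize(x[100:300,220:420],None,fx=2,fy=2,interpolation=cv2.INTER_CUBIC) for x in(im["img"],v)])[:,:,::-1])
```

```text
[0.4894, 0.2511, 0.2793] [-3.1412, 0.0018, 1.5605] [0.1819, -0.182, -0.0965]
```

View pics/over.png

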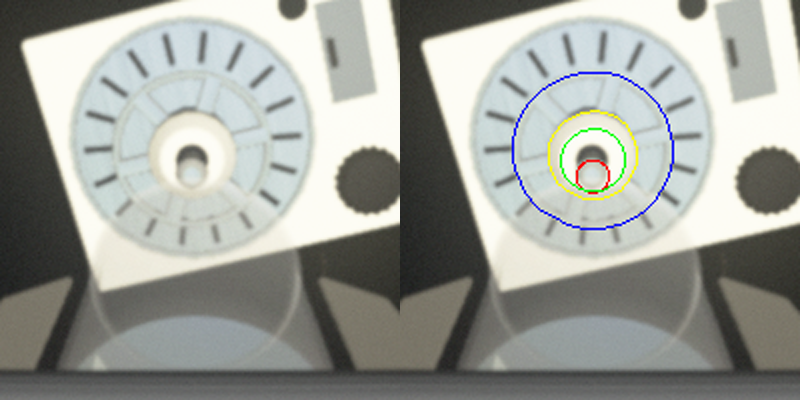

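Overlays match jet (191,177) and hub within a pixel. Lower to just above the hub.

Call:
step_arm --motion '[[[1, -0.5, 30, 0, 0, 0, -1], [1, -0.5, 60, 0, 0, 0, -1], [1, -0.5, 90, 0, 0, 0, -1], [1, -0.5, 110, 0, 0, 0, -1], [1, -0.5, 125, 0, 0, 0, -1], [1, -0.5, 137, 0, 0, 0, -1], [1, -0.5, 137, 0, 0, 0, -1], [1, -0.5, 137, 0, 0, 0, -1], [1, -0.5, 137, 0, 0, 0, -1]]]'

```text
time_s: 8.45
tcp_pos: [0.4892, 0.2545, 0.1438]
tool_rot: [3.14, -0.001, 1.562]
wrist_force: [0.3, 0.7, -0.7]
gripper_width: 0.0587
```

Call:
step_arm --motion '[[[0, 0, 0, 0, 0, 0, -1], [0, 0, 0, 0, 0, 0, -1]]]'

```text
time_s: 8.62
tcp_pos: [0.4891, 0.2548, 0.1439]
tool_rot: [3.14, -0.001, 1.563]
wrist_force: [0.7, 0.3, -2.1]
gripper_width: 0.0583
```

Call:
step_arm --motion '[[[-2.5, 0, 4, 0, 0, 0, -1], [-2.5, 0, 4, 0, 0, 0, -1], [-2.5, 0, 4, 0, 0, 0, -1], [-2.5, 0, 4, 0, 0, 0, -1], [-2.5, 0, 4, 0, 0, 0, -1]]]'

```text
time_s: 9.03
tcp_pos: [0.4884, 0.252, 0.1388]
tool_rot: [3.142, -0.0, 1.563]
wrist_force: [-0.0, 0.1, -0.8]
gripper_width: 0.0589
```

Run:
```python
from h import *
f=lambda v:np.round(v,4).tolist()
for k in range(3):
  im=vision.get_image("wrist");o=env.get_obs();print(f(o["tcp_pos"]),f(o["wrist_force"]))
cv2.imwrite("pics/hub.png",np.hstack([cv2.resize(im["img"][100:340,180:460],None,fx=2.0,fy=2.0,interpolation=cv2.INTER_CUBIC)])[:,:,::-1])
```

```text
[0.4884, 0.2521, 0.1388] [0.0046, 0.287, 0.3432]
[0.4884, 0.2521, 0.1388] [0.8761, -0.5616, -1.4045]
[0.4884, 0.2521, 0.1388] [0.5199, -0.1729, -1.173]
```

View pics/hub.png

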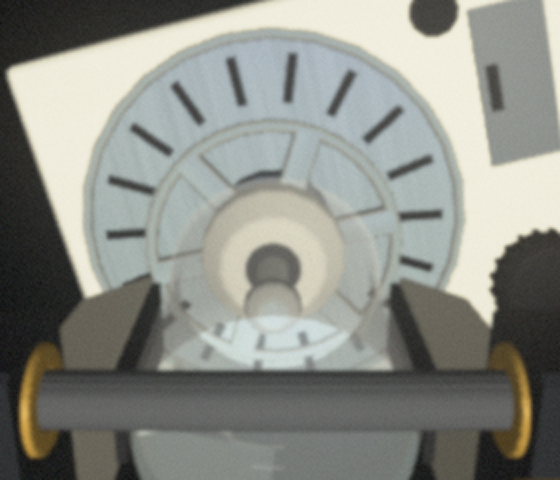

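Rim ring (about x 165–382, centre 274) is centred on the hub (273) and the jet. Lower slowly onto the hub, watching force.

Call:
step_arm --motion '[[[0, 0, 2, 0, 0, 0, -1], [0, 0, 4, 0, 0, 0, -1], [0, 0, 6, 0, 0, 0, -1], [0, 0, 8, 0, 0, 0, -1], [0, 0, 10, 0, 0, 0, -1], [0, 0, 12, 0, 0, 0, -1], [0, 0, 14, 0, 0, 0, -1], [0, 0, 14, 0, 0, 0, -1]]]'

```text
time_s: 9.85
tcp_pos: [0.4881, 0.2518, 0.1243]
tool_rot: [-3.141, 0.0, 1.563]
wrist_force: [0.9, -0.2, -0.1]
gripper_width: 0.0584
```

Call:
step_arm --motion '[[[0.5, 0.5, 2, 0, 0, 0, -1], [0.5, 0.5, 4, 0, 0, 0, -1], [0.5, 0.5, 6, 0, 0, 0, -1], [0.5, 0.5, 7, 0, 0, 0, -1], [0.5, 0.5, 8, 0, 0, 0, -1], [0.5, 0.5, 8, 0, 0, 0, -1]]]'

```text
time_s: 10.35
tcp_pos: [0.4887, 0.2524, 0.1165]
tool_rot: [-3.141, 0.0, 1.563]
wrist_force: [-0.1, -0.3, -0.2]
gripper_width: 0.0587
```

Call:
step_arm --motion '[[[0, 0, 1.5, 0, 0, 0, -1], [0, 0, 3, 0, 0, 0, -1], [0, 0, 4, 0, 0, 0, -1], [0, 0, 4, 0, 0, 0, -1], [0, 0, 4, 0, 0, 0, -1]]]'

```text
time_s: 10.77
tcp_pos: [0.489, 0.2527, 0.1131]
tool_rot: [3.141, -0.0, 1.563]
wrist_force: [-0.7, -0.8, 4.0]
gripper_width: 0.0585
```

Call:
step_arm --motion '[[[0, 0, 1.5, 0, 0, 0, -1], [0, 0, 3, 0, 0, 0, -1], [0, 0, 4.5, 0, 0, 0, -1], [0, 0, 6, 0, 0, 0, -1], [0, 0, 7, 0, 0, 0, -1], [0, 0, 7, 0, 0, 0, -1], [0, 0, 7, 0, 0, 0, -1]]]'

```text
time_s: 11.35
tcp_pos: [0.4891, 0.2527, 0.1064]
tool_rot: [3.141, 0.0, 1.563]
wrist_force: [-2.2, -1.8, 7.8]
gripper_width: 0.0583
```

Call:
step_arm --motion '[[[0, 0, 1, 0, 0, 0, -1], [0, 0, 2, 0, 0, 0, -1], [0, 0, 2, 0, 0, 0, -1], [0, 0, 2, 0, 0, 0, -1]]]'

```text
time_s: 11.68
tcp_pos: [0.489, 0.2527, 0.1045]
tool_rot: [3.141, 0.0, 1.563]
wrist_force: [-2.3, -1.3, 9.0]
gripper_width: 0.0586
```

Call:
step_arm --motion '[[[-0.5, -0.5, 1, 0, 0, 0, -1], [-0.5, -0.5, 2, 0, 0, 0, -1], [-0.5, -0.5, 2, 0, 0, 0, -1], [-0.5, -0.5, 2, 0, 0, 0, -1]]]'

```text
time_s: 12.02
tcp_pos: [0.489, 0.2527, 0.103]
tool_rot: [3.14, -0.001, 1.563]
wrist_force: [-1.9, -1.6, 11.1]
gripper_width: 0.0585
```

Call:
step_arm --motion '[[[0, 0, 1, 0, 0, 0, -1], [0, 0, 1, 0, 0, 0, -1], [0, 0, 1, 0, 0, 0, -1]]]'

```text
time_s: 12.27
tcp_pos: [0.489, 0.2528, 0.103]
tool_rot: [3.139, 0.0, 1.563]
wrist_force: [-4.2, -2.9, 20.7]
gripper_width: 0.0583
```

Stop reached: z stays at 0.1030 while the force jumps from 11 to 21 N. Ease slightly and hold.

Call:
step_arm --motion '[[[0, 0, -0.3, 0, 0, 0, -1], [0, 0, -0.3, 0, 0, 0, -1], [0, 0, -0.3, 0, 0, 0, -1], [0, 0, -0.3, 0, 0, 0, -1], [0, 0, -0.3, 0, 0, 0, -1], [0, 0, -0.3, 0, 0, 0, -1]]]'

```text
time_s: 12.77
tcp_pos: [0.489, 0.2527, 0.103]
tool_rot: [3.139, -0.0, 1.563]
wrist_force: [-2.9, -3.4, 17.7]
gripper_width: 0.0585
```

Run:
```python
from h import *
f=lambda v:np.round(v,4).tolist()
im=vision.get_image("wrist");s=vision.get_image("scene");t=vision.get_image("top")
for k in range(5):
  vision.get_image("top");o=env.get_obs();print(f(o["tcp_pos"]),f(o["wrist_force"]),f(o["ft_torque"]),o["time_s"])
a=cv2.resize(im["img"][60:360,140:500],(400,333));b=cv2.resize(s["img"][190:310,170:314],(400,333));
cv2.imwrite("pics/held.png",np.hstack([a,b])[:,:,::-1])
```

```text
[0.489, 0.2527, 0.103] [-3.6522, -1.9685, 17.3517] [-0.6062, 0.9037, 0.0413] 12.9667
[0.489, 0.2527, 0.103] [-4.7469, -2.5707, 17.1446] [-0.6254, 0.8602, -0.0357] 13.0167
[0.489, 0.2527, 0.103] [-3.6713, -2.8132, 17.8527] [-0.5888, 0.8662, 0.0235] 13.0667
[0.489, 0.2527, 0.103] [-2.9446, -2.3992, 17.812] [-0.5904, 0.8845, -0.0241] 13.1167
[0.489, 0.2527, 0.103] [-3.3099, -2.9575, 16.9556] [-0.6879, 0.9169, 0.0095] 13.1667
```

View pics/held.png

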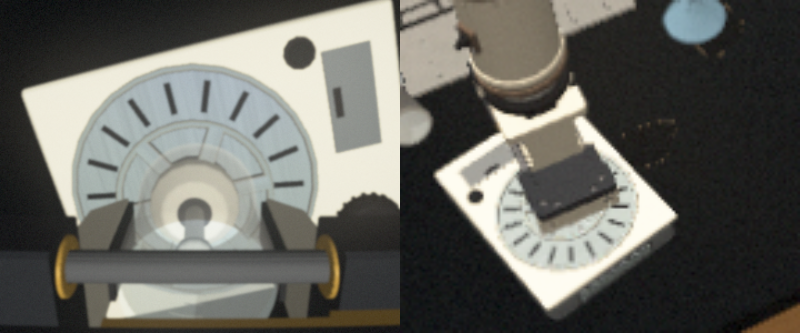

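Beaker is over the hub and jet, level, with the rim on the platen at ~17 N. Hold about two seconds more (on the stop since ~12.1 s).

Call:
step_arm --motion '[[[0, 0, 0, 0, 0, 0, -1], [0, 0, 0, 0, 0, 0, -1], [0, 0, 0, 0, 0, 0, -1], [0, 0, 0, 0, 0, 0, -1], [0, 0, 0, 0, 0, 0, -1], [0, 0, 0, 0, 0, 0, -1], [0, 0, 0, 0, 0, 0, -1], [0, 0, 0, 0, 0, 0, -1], [0, 0, 0, 0, 0, 0, -1], [0, 0, 0, 0, 0, 0, -1]]]'

```text
time_s: 14.0
tcp_pos: [0.489, 0.2527, 0.103]
tool_rot: [3.139, -0.0, 1.563]
wrist_force: [-3.2, -2.4, 17.5]
gripper_width: 0.0582
```

Call:
step_arm --motion '[[[0, 0, 0, 0, 0, 0, -1], [0, 0, 0, 0, 0, 0, -1], [0, 0, 0, 0, 0, 0, -1], [0, 0, 0, 0, 0, 0, -1], [0, 0, 0, 0, 0, 0, -1], [0, 0, 0, 0, 0, 0, -1], [0, 0, 0, 0, 0, 0, -1], [0, 0, 0, 0, 0, 0, -1], [0, 0, 0, 0, 0, 0, -1], [0, 0, 0, 0, 0, 0, -1]]]'

```text
time_s: 14.83
tcp_pos: [0.489, 0.2527, 0.103]
tool_rot: [3.139, -0.0, 1.563]
wrist_force: [-3.5, -1.8, 17.1]
gripper_width: 0.0583
```

Call:
step_arm --motion '[[[0, 0, 0, 0, 0, 0, -1], [0, 0, 0, 0, 0, 0, -1], [0, 0, 0, 0, 0, 0, -1]]]'

```text
time_s: 15.08
tcp_pos: [0.489, 0.2527, 0.103]
tool_rot: [3.139, -0.0, 1.563]
wrist_force: [-3.7, -2.7, 17.4]
gripper_width: 0.0582
```

```bash
python3 -c "
from station import *
o=env.get_obs();print(o['time_s'],o['tcp_pos'],o['wrist_force'],o['gripper_width']);print(workorder.hand_in())"
```

```text
15.0833 [0.48904322 0.25272377 0.10298723] [-3.74870102 -2.67257421 17.41213822] 0.058193146467013374
the job is handed in; nothing more can be done
None
```

I picked up the smaller clear beaker mouth down, lowered it over the jet and hub, and pressed the platen to its stop. I held it there for about 3 s and handed in at 15.1 s, still holding it.

- **Platen on its stop:** The TCP stayed at z = 0.1030 m while the force jumped from 11 N to about 21 N. I eased it to a steady 17 N. The platen joint itself was not read directly.
- **Position:** The jet triangulated to z = 0.124 m, against 0.125 m in the text. The beaker's rim matched its predicted place between the fingers.
- **Side load:** About 3–5 N of sideways force remained, and a 0.5 mm correction did not visibly shift the beaker.
- **One reading that disagreed:** My first "platen centre" was really the blue disc on the rinser's deck (60 mm radius, at z = 0.05 m), so I centred on the jet instead.
- **Other objects:** I did not touch the bigger beaker, the timer or the look-alikes on purpose, but I took no final picture to confirm they stayed put.

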